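# Make up two deli gift packs

## Task

Make up the two gift packs on the packing bench: in the white tray the green oil bottle in the middle cell with the yellow-lidded honey jar and the blue tin in the cells either side of it, and in the brown tray the white-lidded jam jar and the square red spice tin, one to a cell. Each thing must stand upright on the floor of its cell; do not tip anything over on the way, and leave the black-lidded syrup jar and the purple tin standing where they are.

Things in the scene. Friction and masses are not known exactly. Their poses are not given: they have to be found in the camera images.
- oil_bottle_mid (a point): Squat dark green glass bottle of oil with a paper label and a black cap, standing; body 48 mm across and straight for the lowest 56 mm, then shoulder and 25 mm cap, 86 mm high in all, about 0.2 kg. The point is on its axis, half-way up, 43 mm above its underside; z is up.
- honey_jar_mid (a point): Round amber honey jar with a YELLOW lid, standing; 50 mm across, straight for the lowest 50 mm, 68 mm high, about 0.22 kg. The point is on its axis, half-way up; z is up.
- jam_jar_mid (a point): Round dark red jam jar with a WHITE lid, standing; 50 mm across, straight for the lowest 50 mm, 68 mm high, about 0.22 kg. The point is on its axis, half-way up; z is up.
- blue_tin_mid (a point): Round BLUE tin with bright rims, standing; 50 mm across, 66 mm high, about 0.18 kg. The point is on its axis, half-way up; z is up.
- spice_tin_mid (a point): Square RED spice tin with a dark line under its lid and a yellow dot on top, standing; 44 x 44 mm, 66 mm high, about 0.16 kg. The point is on its vertical centre line, half-way up; x and y point to its flat sides, z is up.
- syrup_jar_mid (a point): Round amber syrup jar with a BLACK lid, the same size as the honey jar; belongs to neither kit, stays where it stands. The point is on its axis, half-way up; z is up.
- purple_tin_mid (a point): Round PURPLE tin, the same size as the blue tin; belongs to neither kit, stays where it stands. The point is on its axis, half-way up; z is up.
- white_tray: Shallow WHITE gift tray with three cells in a row, 216 x 74 mm. It is fixed to the bench. Origin: centre of its underside, on the bench; its x axis runs along its length, y across, z up. The floor is 4 mm thick, the outer lip and the dividers are 12 mm high (above the bench) and 3 mm thick; each square cell is 68 x 68 mm inside. Cell centres at x = -71, 0 (the middle cell) and +71 mm on its centre line.
- kraft_tray: Shallow BROWN cardboard gift tray with two cells in a row, 145 x 74 mm. It is fixed to the bench. Origin: centre of its underside, on the bench; its x axis runs along its length, y across, z up. The floor is 4 mm thick, the outer lip and the dividers are 12 mm high (above the bench) and 3 mm thick; each square cell is 68 x 68 mm inside. Cell centres at x = -35.5 and +35.5 mm on its centre line.
Mind the look-alikes: they are no part of the job. Of the things that look like the part that bears spice_tin_mid, the larger one is meant.

How it is judged:
By the outcome, as a careful person would: the job done as asked, in the order asked, and still so for the second after the job is handed in, with the robot touching nothing.
It also fails if it takes over 122 s, if anything falls off the work surface, if the arm or the gripper's body presses on something with over 40 N, if the wrist force passes 120 N, or if a joint passes its speed limit or range.

## Robot

A 6-joint arm with a two-finger parallel gripper is mounted at the origin on the work surface. World frame = base frame: x ahead of the robot, y to its left, z up, the work surface at z = 0. Lengths are in mm, angles in degrees, forces in N, time in s.
With the tool pointing down it reaches from about 350 to 850 mm from the base axis. Payload 8.1 kg.
Tool frame: the origin (TCP) lies at the centre of the arm's flange, where the gripper is bolted on; the fingertips stand 173 mm ahead of it and the grasp point (between the pads) lies 155 mm ahead of it; z points along the fingers, y is the line along which they close (so a half turn about z gives the same grasp; the last joint's range is limited). The gripper opens to 85 mm and grips with 20 to 120 N. Pads are 22 mm wide; open, the fingers measure 114 mm over their backs; the gripper's body (76 mm by 85 mm) begins 54 mm behind the grasp point. The pads swing forward as they close: fully open they stand 13 mm farther back than shut.
Start: joints at [-79.378, 7.471, 85.268, -0, 87.261, -4.893], TCP at [160.522, -578.135, 404.692] pointing down, gripper open.
Joint ranges: [-169.43, 169.43], [-51.17, 129.36], [1.28, 143.12], [-76.62, 256.62], [0, 156.53], [-152.29, 152.29]. Speed limits (degrees/s): [136.94, 136.94, 159.86, 180, 180, 180].

## Interface

Orientations are given as [roll, pitch, yaw] about the fixed x, y, z axes, in that order (R = Rz(yaw) Ry(pitch) Rx(roll)).
In Python, from bench import * gives the robot as it stands.
- The arm moves only by the shell command python3 -m jog 'ROWS' [FORCE]. ROWS is text: rows parted by semicolons, each of 7 numbers parted by spaces: the shift along the tool's x, y, z scaled (see below), then the turn, a rotation vector about the tool's x, y, z scaled (see below), then the closure, from -1 (fully open) to 1 (shut). In form: tx ty tz wx wy wz hand; .... A call has 1 to 5 rows; each row shifts and turns the commanded pose from where the row before left it, along the tool's axes as they then stand; what a row does not reach is not made up. The controller multiplies each number of a shift by 0.1 m and each number of a turn by 60 degrees. A row lasts 1/8 s, in which the tool goes at most 62.5 mm and 10.7 degrees, less where a joint would pass 70% of its speed; a pose out of reach is approached as far as the arm can. A call with a number of a shift or a turn outside -1 to 1 is refused whole. A call with a gripper value outside its range is refused whole. The fingers move at their own pace and stop on an object; FORCE is the grip in N (left out, the last holds). Time passes only in rows, so rows that do not move let the fingers close. It gives the time, the measured TCP pose, the force, the opening and the grip force at its end, in the units of the state.
- sense(): the state, without advancing time (a new reading comes with each control period).
- snapshot(name): name is "scene" or "top" or "wrist"; returns a dict with "img" (420x560x3 uint8, red, green, blue), "fx", "fy", "cx", "cy" (pixels), "extrinsics" (4x4, takes a point from camera to world coordinates). Camera axes: x right, y down, z forward; pixel columns grow to the right and rows downward; lengths in mm; the calibration is good to about 2 mm. A picture is of the moment at which its call begins. There is no depth.
- hand_in(): hands the job in; it is judged then, once.
The state is a dict: "time": time; "joint_pos": joint angles; "qd": joint speeds; "joint_efforts": joint torques, N m; "tool_pos": TCP position; "tcp_rot": TCP orientation; "ft_force": force on the tool from outside, world axes, zero at the start; "wrist_torque": the same for the moment, N m; "finger_gap": finger opening in mm; "grip_force": force on a finger pad.
Only numpy, scipy, OpenCV 4.12 (cv2) and the standard library are available. Lean on these libraries where they do the work, as an engineer would, in place of code of your own. Each camera call takes 0.05 s, during which the arm holds its last target. There are 200 camera calls.

## Working session

There is one attempt and no reset: what is moved stays moved. The work goes in short steps, Python scripts to look and compute and a shell command to move; the robot and the scene stay as the last step left them, time stands still between calls to the robot, and variables do not carry over. Pictures are saved under pics/ and viewed, at most 14 in all, crops included, and the job is handed in when it is done.

```bash
mkdir -p pics; ls; python3 - <<'E'
from bench import *
import cv2
for n in("scene","top"):
    s=snapshot(n); cv2.imwrite(f"pics/{n}0.png",s["img"][:,:,::-1]); print(n,s["fx"],s["fy"],s["cx"],s["cy"],s["extrinsics"])
print(sense())
E
```

```text
pics
scene 488.4088619860046 488.4088619860046 281.7111726243488 210.4414223084174 [[-5.36935826e-01  7.36242815e-01 -4.11881580e-01  9.94430843e+02]
 [ 8.43597273e-01  4.64758251e-01 -2.68967300e-01  3.41841031e+02]
 [-6.59987939e-03 -4.91880358e-01 -8.70637787e-01  1.15432361e+03]
 [ 0.00000000e+00  0.00000000e+00  0.00000000e+00  1.00000000e+00]]
top 450.45803531019766 450.45803531019766 278.3455310082612 213.35884766240915 [[-1.78582225e-02 -9.98314682e-01  5.52166667e-02  3.98953829e+02]
 [-9.99824582e-01  1.81425962e-02  4.65312954e-03 -1.81589171e+01]
 [-5.64706122e-03 -5.51238841e-02 -9.98463554e-01  1.07496571e+03]
 [ 0.00000000e+00  0.00000000e+00  0.00000000e+00  1.00000000e+00]]
{'time': 0.1, 'joint_pos': array([-7.93797043e+01,  7.51196115e+00,  8.53250285e+01,  6.22052239e-04,
        8.72609423e+01, -4.89401080e+00]), 'qd': array([ 0.049153  , -0.06972225, -0.02985676, -0.10576975,  0.05105514,
        0.02435186]), 'joint_efforts': array([ 1.61301279e-03, -5.70953321e+01, -5.01942158e+01, -5.24245615e-05,
        8.16751941e-03, -1.92623406e-05]), 'tool_pos': array([ 160.4622635 , -577.92602733,  403.71770881]), 'tcp_rot': array([-1.79902478e+02, -8.97386785e-03,  1.55142686e+01]), 'ft_force': array([-0.89192997, -0.19978726, -0.1161507 ]), 'wrist_torque': array([-0.00080839,  0.00713647, -0.02621492]), 'grip_force': 0.0, 'finger_gap': 85.37156788299151}
```

View pics/scene0.png

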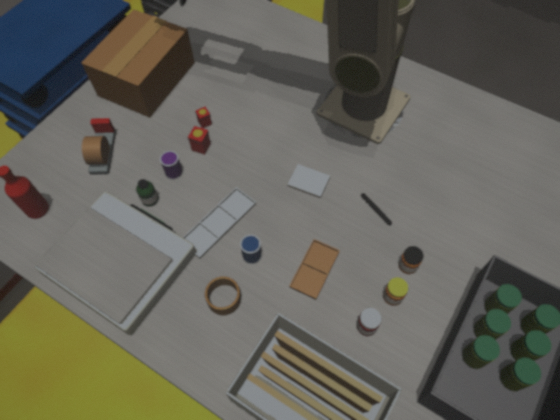

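View pics/top0.png

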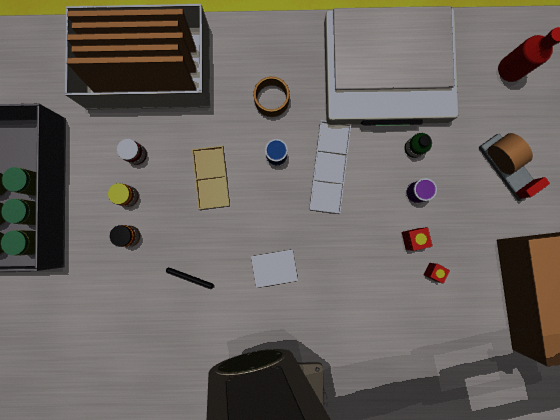

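The scene view and the top view agree on where the items are. Top-view pixels:
- jam (130,150), honey (121,195), syrup (122,236)
- kraft tray (211,178), blue tin (276,151), white tray (330,167)
- oil (420,144), purple (424,189)
- spice, the larger one (418,239); its small decoy is at (437,272)

Next I segment the lid tops in both views and triangulate.

```bash
cat > h.py <<'E'
import numpy as np,cv2
from bench import *
def ray(s,u,v):
    E=s["extrinsics"];d=E[:3,:3]@np.array([(u-s["cx"])/s["fx"],(v-s["cy"])/s["fy"],1]);return E[:3,3],d/np.linalg.norm(d)
def atz(s,u,v,z):
    o,d=ray(s,u,v);return o+d*(z-o[2])/d[2]
def tri(a,p,b,q):
    o1,d1=ray(a,*p);o2,d2=ray(b,*q)
    t=np.linalg.lstsq(np.c_[d1,-d2],o2-o1,rcond=None)[0];x,y=o1+t[0]*d1,o2+t[1]*d2
    return (x+y)/2,np.linalg.norm(x-y)
def proj(s,p):
    E=s["extrinsics"];c=E[:3,:3].T@(np.asarray(p)-E[:3,3]);return s["fx"]*c[0]/c[2]+s["cx"],s["fy"]*c[1]/c[2]+s["cy"]
E
python3 - <<'E'
from h import *
a,b=snapshot("top"),snapshot("scene")
def crop(s,x,y,w,h,k): return cv2.resize(s["img"][y:y+h,x:x+w,::-1],None,fx=k,fy=k,interpolation=cv2.INTER_CUBIC)
A=np.vstack([crop(a,100,115,260,130,3)[:, :780]]);B=crop(a,390,120,70,170,3)
cv2.imwrite("pics/c1.png",np.hstack([cv2.resize(crop(a,100,120,160,140,3),(480,420)),crop(a,260,120,100,140,3)]))
C=np.hstack([crop(a,395,125,60,165,3),crop(b,130,95,90,165,3),crop(b,180,180,116,165,3)])
cv2.imwrite("pics/c2.png",C)
cv2.imwrite("pics/c3.png",crop(b,280,230,150,110,5))
print(C.shape)
E
```

```text
(495, 798, 3)
```

View pics/c1.png

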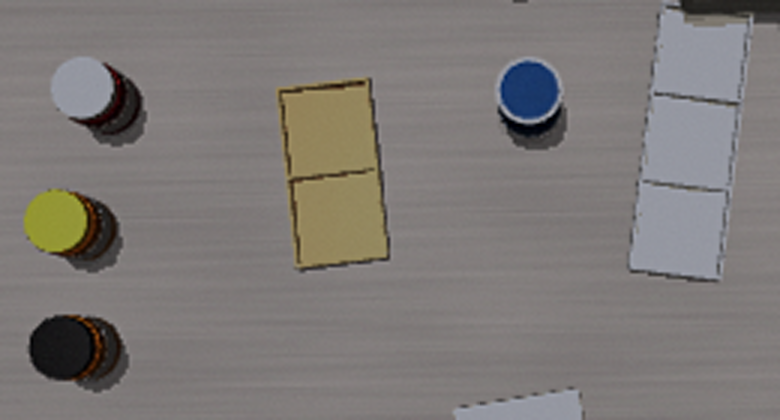

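View pics/c2.png

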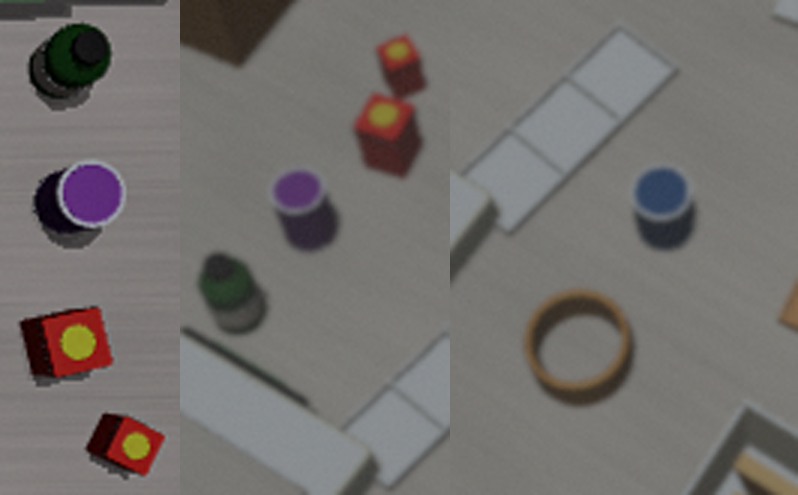

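View pics/c3.png

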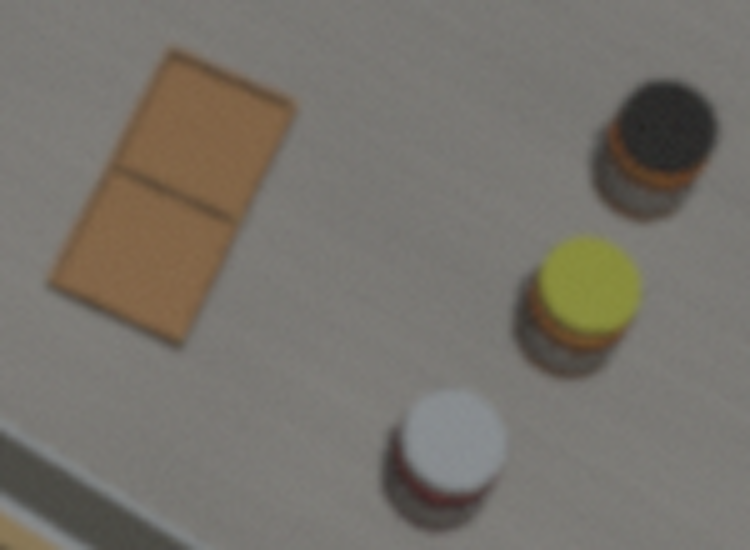

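The crops show lid centres, tray corners and dividers clearly. The top end of the white tray stands right beside a white box. Next I triangulate.

```bash
python3 - <<'E'
from h import *
a,b=snapshot("top"),snapshot("scene")
P={"jam":((127.7,149.3),(370.2,318)),"honey":((118.7,193.4),(397.4,286.8)),"syrup":((121.3,235.4),(412.4,254.8)),"blue":((276,150),(250.4,243.7)),
"oil":((424.7,139.7),(143,183.7)),"purple":((425.3,189),(169,157.7)),"spice":((420.3,239),(197.7,133)),
"white":((330,167),(218,221.4)),"kraft":((210.8,177.7),(314.5,268.8)),"box":((327.5,122),(191,240.5))}
for k,(p,q) in P.items():
    x,e=tri(a,p,b,q);print(k,x.round(1),round(e,1), np.hypot(*x[:2]).round())
f=lambda x,y:atz(a,x/3+99.67,y/3+119.67,12)[:2]
g=lambda x,y:atz(a,(x-480)/3+259.67,y/3+119.67,12)[:2]
K=[f(*p) for p in((278,90),(370,79),(389,258),(297,269))];print("kraft c",np.round(K,1),np.mean(K,0))
d=np.array(K[0])+K[1]-K[2]-K[3];print("yaw",np.degrees(np.arctan2(d[1],d[0])),np.linalg.norm(d)/2)
D=[g(*p) for p in((654,93),(741,102),(641,181),(728,191),(630,270),(721,280))];print("white",np.round(D,1),np.mean(D[:4],0))
d=np.array(D[0])+D[1]-D[4]-D[5];print("yaw",np.degrees(np.arctan2(d[1],d[0])),np.linalg.norm(d)/2)
S=[atz(a,x/3+394.67,y/3+124.67,66)[:2] for x,y in((42,318),(100,307),(112,365),(55,380))];print("spice",np.round(S,1),np.mean(S,0))
d=np.array(S[0])+S[1]-S[2]-S[3];print("yaw",np.degrees(np.arctan2(d[1],d[0])),np.linalg.norm(d)/2)
E
```

```text
jam [607.3 326.6  61.3] 0.4 690.0
honey [506.8 346.2  63.1] 0.7 614.0
syrup [411.9 340.8  61.4] 0.5 535.0
blue [598.9 -10.5  62.2] 0.4 599.0
oil [ 612.  -341.7   78.9] 2.6 701.0
purple [ 503.6 -344.8   64.3] 0.4 610.0
spice [ 391.9 -331.1   61.4] 1.0 513.0
white [ 568.  -139.9    0.9] 1.9 585.0
kraft [ 5.473e+02  1.474e+02 -3.000e-01] 0.6 567.0
box [ 666.2 -135.5   57.8] 14.0 680.0
kraft c [[613.5 189.1]
 [621.  115.9]
 [478.1 102.5]
 [470.7 175.2]] [545.82188492 145.66491205]
yaw 5.473041200955057 143.53045909316708
white [[ 605.5 -109.5]
 [ 597.  -178.2]
 [ 535.5  -97.6]
 [ 526.2 -166.1]
 [ 465.1  -87.4]
 [ 455.9 -158.8]] [ 566.03166983 -137.86318038]
yaw -8.39391702823664 142.21184457555762
spice [[ 410.7 -304. ]
 [ 418.1 -347.4]
 [ 374.9 -354.7]
 [ 364.5 -312.1]] [ 392.06363011 -329.55195317]
yaw 9.789145127370015 45.38105668411981
```

```bash
cat >> h.py <<'E'
from scipy.spatial.transform import Rotation as Ro
def go(x,y,z,yaw=None):
    s=sense();R=Ro.from_euler('xyz',s["tcp_rot"],degrees=True)
    T=R if yaw is None else Ro.from_euler('xyz',[180,0,yaw],degrees=True)
    w=np.degrees((R.inv()*T).as_rotvec())/60
    d=T.inv().apply(np.array([x,y,z])-s["tool_pos"])/100
    print("turn first",w.round(3),"then shift",d.round(3),"t",round(s["time"],2),"gap",round(s["finger_gap"],1),s["tcp_rot"].round(1))
E
python3 -m jog '0 0 0 0 0 0.133 -1; 0 0 0 0 0 0.133 -1; 0 0 0 0 0 0.133 -1; 0 0 0 0 0 0 -1'; python3 -c "
from h import *
go(590,-320,400,-8.4)"
```

```text
time: 0.8
tool_pos: [160.5, -578.1, 404.6]
tcp_rot: [-180.0, 0.0, -8.4]
ft_force: [-0.5, -0.1, 1.0]
finger_gap: 85.5
grip_force: 0.0
turn first [-0.  0.  0.] then shift [ 3.872 -3.181  0.046] t 0.8 gap 85.5 [-180.     0.    -8.4]
```

```bash
python3 -m jog '0.387 -0.318 0 0 0 0 -1; 0.387 -0.318 0 0 0 0 -1; 0.387 -0.318 0 0 0 0 -1; 0.387 -0.318 0 0 0 0 -1; 0.387 -0.318 0 0 0 0 -1' >/dev/null; python3 -m jog '0.387 -0.318 0 0 0 0 -1; 0.387 -0.318 0 0 0 0 -1; 0.387 -0.318 0 0 0 0 -1; 0.387 -0.318 0 0 0 0 -1; 0.387 -0.318 0 0 0 0 -1'; python3 -m jog '0 0 0 0 0 0 -1'>/dev/null; python3 - <<'E'
from h import *
s=snapshot("wrist");im=s["img"][:,:,::-1].copy();print(s["extrinsics"].round(2),s["fx"],sense()["tool_pos"])
for n,p in {"oil":(612,-341.7,86),"purple":(503.6,-344.8,66)}.items():
    u,v=proj(s,p);print(n,u,v);cv2.drawMarker(im,(int(u),int(v)),(255,0,255),0,14,1)
cv2.imwrite("pics/w1.png",im)
E
```

```text
time: 2.05
tool_pos: [591.3, -319.2, 404.7]
tcp_rot: [180.0, -0.0, -8.2]
ft_force: [-0.1, -0.4, 0.2]
finger_gap: 85.5
grip_force: 0.0
[[-1.4000e-01 -9.4000e-01 -3.1000e-01  6.7370e+02]
 [-9.9000e-01  1.3000e-01  5.0000e-02 -3.2856e+02]
 [-0.0000e+00  3.2000e-01 -9.5000e-01  3.7368e+02]
 [ 0.0000e+00  0.0000e+00  0.0000e+00  1.0000e+00]] 371.24666779761134 [ 591.08281198 -318.9656837   404.09095151]
oil 308.4651531026317 161.00042671191062
purple 323.72009756297575 270.29436020305644
```

View pics/w1.png

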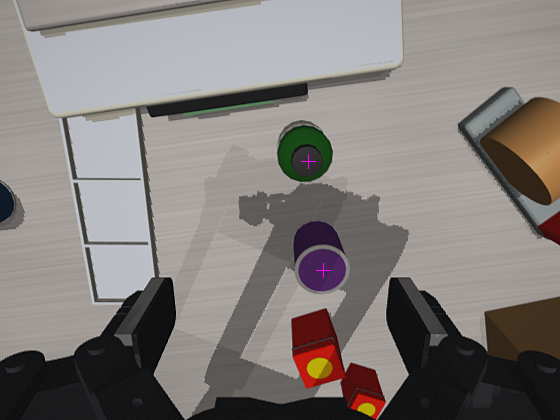

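The wrist view shows the predicted marks falling on the oil cap (308,161) and the purple lid (323,270), so positions are confirmed to about 2 mm. The white box corner is at (52,115) and the tray dividers at (77..141,179) and (84..148,243).

```bash
python3 - <<'E'
from h import *
a,b,w=snapshot("top"),snapshot("scene"),snapshot("wrist")
print("box",tri(a,(327.5,122),w,(52,116)),tri(b,(191,240.5),w,(52,116)))
D=[atz(w,u,v,12)[:2] for u,v in((77,179),(141,179),(84,243),(149,243))];print("white",np.round(D,1),np.mean(D,0))
print("oil",atz(w,307,160,86),"spice dot",tri(a,(420.3,239),w,(320,369)))
go(612,-341.5,300,-8.4)
E
```

```text
box (array([ 668.96057072, -130.66602756,   40.57418122]), np.float64(4.584307413728964)) (array([ 670.47448626, -141.20655788,   60.03270776]), np.float64(1.22382494778773))
white [[ 608.1 -116.2]
 [ 598.8 -179.8]
 [ 539.4 -101.3]
 [ 529.4 -169.8]] [ 568.93180174 -141.80919892]
oil [ 609.61979579 -344.08737669   86.        ] spice dot (array([ 391.17701977, -330.05939682,   68.85141333]), np.float64(3.3457055730221876))
turn first [0. 0. 0.] then shift [0.255 0.17  1.046] t 2.38 gap 85.0 [180.    0.   -8.4]
```

```bash
python3 -m jog '0.245 0.185 0.4 0 0 0 -1; 0 0 0.4 0 0 0 -1; 0 0 0.4 0 0 0 -1; 0 0 0.4 0 0 0 -1; 0 0 0.3 0 0 0 -1'|grep -E 'pos|ft'; python3 -m jog '0 0 0.16 0 0 0 -1; 0 0 0 0 0 0 0; 0 0 0 0 0 0 1;0 0 0 0 0 0 1;0 0 0 0 0 0 1' 40;python3 -m jog '0 0 0 0 0 0 1; 0 0 0 0 0 0 1;0 0 0 0 0 0 1;0 0 0 0 0 0 1' 40
```

```text
tool_pos: [609.8, -343.2, 212.7]
ft_force: [0.1, -0.3, -0.5]
time: 3.62
tool_pos: [612.3, -342.7, 201.2]
tcp_rot: [179.9, -0.2, -8.4]
ft_force: [-0.2, 0.8, 6.3]
finger_gap: 46.6
grip_force: 41.9
time: 4.12
tool_pos: [612.3, -342.8, 201.2]
tcp_rot: [179.9, -0.2, -8.4]
ft_force: [-0.9, -0.1, 7.1]
finger_gap: 47.3
grip_force: 41.9
```

```bash
python3 -m jog '0 0 -0.3 0 0 0 1; 0 0 -0.3 0 0 0 1; 0 0 -0.3 0 0 0 1; 0 0 -0.3 0 0 0 1; 0 0 -0.15 0 0 0 1'; python3 -c "
from h import *
go(567.5,-139.8,330,-8.4)"
```

```text
time: 4.75
tool_pos: [611.9, -342.3, 336.3]
tcp_rot: [179.9, -0.2, -8.4]
ft_force: [-0.0, -0.1, -1.7]
finger_gap: 47.0
grip_force: 41.6
turn first [ 0.001 -0.003 -0.   ] then shift [-0.735 -1.939  0.063] t 4.75 gap 47.0 [179.9  -0.2  -8.4]
```

```bash
python3 -m jog '-0.147 -0.388 0 0 0 0 1; -0.147 -0.388 0 0 0 0 1; -0.147 -0.388 0 0 0 0 1; -0.147 -0.388 0 0 0 0 1; -0.147 -0.388 0 0 0 0 1'>/dev/null; python3 -m jog '0 0 0.2 0 0 0 1; 0 0 0 0 0 0 1; 0 0 0 0 0 0 1'; python3 - <<'E'
from h import *
go(567.5,-139.8,207,-8.4)
s=snapshot("wrist");im=s["img"][:,:,::-1].copy()
cv2.imwrite("pics/w2.png",im)
E
```

```text
time: 5.75
tool_pos: [567.2, -140.3, 313.3]
tcp_rot: [180.0, 0.0, -8.5]
ft_force: [-0.1, -0.3, -1.6]
finger_gap: 46.5
grip_force: 41.9
turn first [ 0.     0.001 -0.001] then shift [ 0.003 -0.005  1.063] t 5.75 gap 46.5 [180.    0.   -8.5]
```

View pics/w2.png

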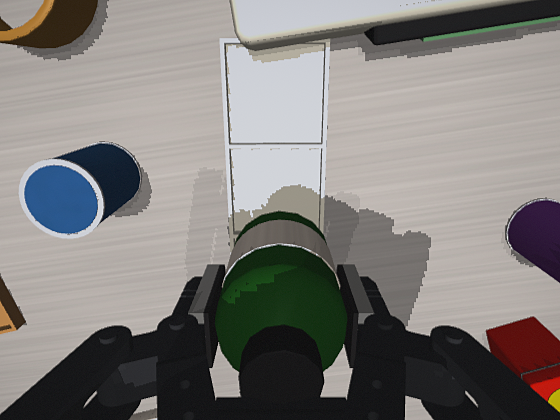

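The bottle hangs upright. The far divider runs from (222,143) to (328,143), and the tray's far corners are near (221,40) and (329,41). I use the divider to check the tray centre.

```bash
python3 - <<'E'
from h import *
w=snapshot("wrist");p=np.mean([atz(w,u,v,12)[:2] for u,v in((222,143),(328,143))],0);q=np.mean([atz(w,u,v,12)[:2] for u,v in((221,41),(330,41))],0)
c=np.array([np.cos(np.radians(8.4)),-np.sin(np.radians(8.4))]);print(p,p-35.5*c,q,q-108*c,atz(w,222,143,12),atz(w,328,143,12))
E
```

```text
[ 606.9653012  -141.83398482] [ 571.84613338 -136.64803731] [ 674.48709672 -152.57618242] [ 567.64568476 -136.79921534] [ 612.67443777 -103.56547546   12.        ] [ 601.25616463 -180.10249419   12.        ]
```

```bash
python3 -m jog '0.005 -0.02 0.3 0 0 0 1; 0 0 0.3 0 0 0 1; 0 0 0.25 0 0 0 1; 0 0 0.15 0 0 0 1; 0 0 0.04 0 0 0 1'|grep -E 'pos|ft'; python3 -m jog '0 0 0.02 0 0 0 1; 0 0 0 0 0 0 1; 0 0 0 0 0 0 1'
```

```text
tool_pos: [567.8, -137.9, 209.0]
ft_force: [0.4, -0.2, -1.3]
time: 6.85
tool_pos: [568.4, -137.7, 208.6]
tcp_rot: [180.0, -0.1, -8.4]
ft_force: [0.3, 0.2, -0.9]
finger_gap: 47.2
grip_force: 41.9
```

```bash
python3 -m jog '0 0 0.02 0 0 0 1; 0 0 0.01 0 0 0 1; 0 0 0 0 0 0 1'; python3 -m jog '0 0 0.015 0 0 0 1; 0 0 0 0 0 0 1; 0 0 0 0 0 0 1'
```

```text
time: 7.22
tool_pos: [568.1, -137.6, 205.2]
tcp_rot: [180.0, -0.0, -8.4]
ft_force: [-2.6, 1.5, 3.7]
finger_gap: 47.1
grip_force: 42.4
time: 7.6
tool_pos: [568.3, -137.6, 205.2]
tcp_rot: [180.0, -0.0, -8.4]
ft_force: [-8.7, 3.2, 16.7]
finger_gap: 46.6
grip_force: 43.8
```

```bash
python3 -m jog '0 0 -0.015 0 0 0 1; 0 0 0 0 0 0 0.5; 0 0 0 0 0 0 0; 0 0 0 0 0 0 -1; 0 0 0 0 0 0 -1'; python3 -m jog '0 0 -0.1 0 0 0 -1; 0 0 -0.3 0 0 0 -1; 0 0 -0.4 0 0 0 -1; 0 0 -0.4 0 0 0 -1; 0 0 0 0 0 0 -1';python3 -c "
from h import *
go(470,343,330,-8.4)"
```

```text
time: 8.22
tool_pos: [567.9, -137.6, 204.4]
tcp_rot: [-180.0, 0.0, -8.4]
ft_force: [-0.3, 0.2, -0.6]
finger_gap: 80.9
grip_force: 0.0
time: 8.85
tool_pos: [569.5, -138.1, 330.2]
tcp_rot: [179.9, -0.5, -8.4]
ft_force: [-0.2, -0.4, 0.2]
finger_gap: 85.7
grip_force: 0.0
turn first [ 0.001 -0.008 -0.   ] then shift [-1.687e+00 -4.614e+00  2.000e-03] t 8.85 gap 85.7 [179.9  -0.5  -8.4]
```

```bash
python3 -m jog '-0.141 -0.385 0 0 0 0 -1; -0.141 -0.385 0 0 0 0 -1; -0.141 -0.385 0 0 0 0 -1; -0.141 -0.385 0 0 0 0 -1' >/dev/null;python3 -m jog '-0.141 -0.385 0 0 0 0 -1; -0.141 -0.385 0 0 0 0 -1; -0.141 -0.385 0 0 0 0 -1; -0.141 -0.385 0 0 0 0 -1' >/dev/null; python3 -m jog '-0.141 -0.385 0 0 0 0 -1; -0.141 -0.385 0 0 0 0 -1; -0.141 -0.385 0 0 0 0 -1; -0.141 -0.385 0 0 0 0 -1;0 0 0 0 0 0 -1'; python3 - <<'E'
from h import *
s=snapshot("wrist");im=s["img"][:,:,::-1].copy()
for p in ((506.8,346.2,68),(607.3,326.6,68),(411.9,340.8,68),(547,147,12)):
    u,v=proj(s,p);print(u,v);cv2.drawMarker(im,(int(u),int(v)),(255,0,255),0,14,1)
cv2.imwrite("pics/w3.png",im)
E
```

```text
time: 10.48
tool_pos: [467.1, 346.4, 323.9]
tcp_rot: [180.0, 0.1, -8.2]
ft_force: [0.3, -0.9, 0.3]
finger_gap: 85.2
grip_force: 0.0
272.2144801912737 154.4064188754605
280.3730263132869 -39.00860969678433
300.522379935814 287.8818511033501
547.9432826708603 42.08631910361734
```

View pics/w3.png

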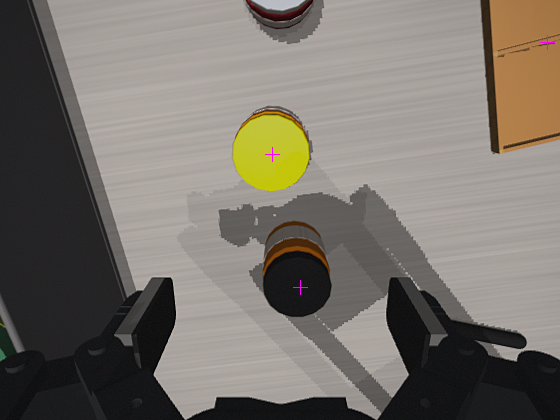

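The marks match the lids: honey at (271,152) and syrup at (298,285), within 2 mm. The bin wall on the left is clear of the fingers.

```bash
python3 -c "
from h import *
go(508,346.5,197,-8.4)"
```

```text
turn first [0.001 0.001 0.002] then shift [ 0.398 -0.073  1.269] t 10.53 gap 85.4 [ 1.799e+02  1.000e-01 -8.300e+00]
```

```bash
python3 -m jog '0.2 -0.037 0 0 0 0 -1; 0.2 -0.037 0.1 0 0 0 -1; 0 0 0.4 0 0 0 -1; 0 0 0.4 0 0 0 -1; 0 0 0.25 0 0 0 -1' >/dev/null; python3 -m jog '0 0 0.12 0 0 0 -1; 0 0 0 0 0 0 -1; 0 0 0 0 0 0 0; 0 0 0 0 0 0 1;0 0 0 0 0 0 1' 40;python3 -m jog '0 0 0 0 0 0 1; 0 0 0 0 0 0 1;0 0 0 0 0 0 1;0 0 0 0 0 0 1' 40
```

```text
time: 11.78
tool_pos: [509.7, 346.1, 199.5]
tcp_rot: [-179.9, -0.1, -8.4]
ft_force: [0.3, -0.4, 6.5]
finger_gap: 48.8
grip_force: 41.6
time: 12.28
tool_pos: [509.6, 346.1, 199.5]
tcp_rot: [-179.9, -0.1, -8.4]
ft_force: [-0.7, -0.1, 5.8]
finger_gap: 48.5
grip_force: 41.6
```

```bash
python3 -m jog '0 0 -0.3 0 0 0 1; 0 0 -0.3 0 0 0 1; 0 0 -0.3 0 0 0 1; 0 0 -0.3 0 0 0 1; 0 0 -0.15 0 0 0 1'; python3 -c "
from h import *
go(497.8,-127.6,320,-8.4)"
```

```text
time: 12.9
tool_pos: [509.2, 345.9, 334.9]
tcp_rot: [-179.9, -0.1, -8.4]
ft_force: [1.0, -0.1, -2.3]
finger_gap: 48.8
grip_force: 42.4
turn first [-0.002 -0.002 -0.   ] then shift [0.579 4.701 0.149] t 12.9 gap 48.8 [-1.799e+02 -1.000e-01 -8.400e+00]
```

```bash
python3 -m jog '0.048 0.392 0 0 0 0 1; 0.048 0.392 0 0 0 0 1; 0.048 0.392 0 0 0 0 1; 0.048 0.392 0 0 0 0 1'|grep force;python3 -m jog '0.048 0.392 0 0 0 0 1; 0.048 0.392 0 0 0 0 1; 0.048 0.392 0 0 0 0 1; 0.048 0.392 0 0 0 0 1'|grep force; python3 -m jog '0.048 0.392 0 0 0 0 1; 0.048 0.392 0 0 0 0 1; 0.048 0.392 0 0 0 0 1; 0.048 0.392 0 0 0 0 1;0 0 0 0 0 0 1'; python3 -m jog '0 0 0 0 0 0 1'|grep pos; python3 -c "
from h import *
go(497.8,-127.6,205,-8.4)"
```

```text
ft_force: [0.2, -0.5, -2.3]
grip_force: 42.6
ft_force: [1.1, 0.1, -2.5]
grip_force: 42.6
time: 14.52
tool_pos: [496.5, -130.3, 332.0]
tcp_rot: [180.0, 0.1, -8.6]
ft_force: [0.1, 0.6, -2.0]
finger_gap: 48.5
grip_force: 42.6
tool_pos: [496.7, -127.8, 332.0]
turn first [-0.001  0.001 -0.001] then shift [ 0.01  -0.004  1.27 ] t 14.65 gap 48.6 [-1.8e+02  1.0e-01 -8.5e+00]
```

```bash
python3 -m jog '0.01 0 0.3 0 0 0 1; 0 0 0.35 0 0 0 1; 0 0 0.3 0 0 0 1; 0 0 0.22 0 0 0 1; 0 0 0.08 0 0 0 1'|grep -E 'pos|ft'; python3 -m jog '0 0 0 0 0 0 1; 0 0 0.01 0 0 0 1; 0 0 0.01 0 0 0 1;0 0 0 0 0 0 1'
```

```text
tool_pos: [497.2, -126.8, 205.9]
ft_force: [0.3, -0.2, -2.0]
time: 15.78
tool_pos: [498.2, -128.3, 206.2]
tcp_rot: [180.0, -0.0, -8.4]
ft_force: [-0.3, -0.5, -2.1]
finger_gap: 48.8
grip_force: 42.7
```

```bash
python3 -m jog '0 0 0.015 0 0 0 1; 0 0 0.01 0 0 0 1; 0 0 0 0 0 0 1'|grep -E 'pos|ft'; python3 -m jog '0 0 0.01 0 0 0 1; 0 0 0 0 0 0 1; 0 0 0 0 0 0 1'|grep -E 'pos|ft'
```

```text
tool_pos: [498.0, -128.3, 203.6]
ft_force: [-2.7, 0.2, 4.0]
tool_pos: [498.2, -128.3, 203.5]
ft_force: [-7.1, 2.8, 14.7]
```

```bash
python3 -m jog '0 0 -0.01 0 0 0 1; 0 0 0 0 0 0 0.5; 0 0 0 0 0 0 0; 0 0 0 0 0 0 -1; 0 0 0 0 0 0 -1'|grep -E 'ft|gap'; python3 -m jog '0 0 -0.1 0 0 0 -1; 0 0 -0.3 0 0 0 -1; 0 0 -0.4 0 0 0 -1; 0 0 -0.3 0 0 0 -1; 0 0 0 0 0 0 -1';python3 -c "
from h import *
go(600,-11,320,-8.4)"
```

```text
ft_force: [-0.2, 0.4, -0.3]
finger_gap: 82.2
time: 17.77
tool_pos: [499.2, -128.6, 317.2]
tcp_rot: [179.9, -0.4, -8.4]
ft_force: [0.6, 0.2, 0.3]
finger_gap: 85.7
grip_force: 0.0
turn first [ 0.001 -0.006 -0.   ] then shift [ 0.825 -1.311 -0.028] t 17.77 gap 85.7 [179.9  -0.4  -8.4]
```

```bash
python3 -m jog '0.205 -0.328 0 0 0 0 -1; 0.205 -0.328 0 0 0 0 -1; 0.205 -0.328 0 0 0 0 -1; 0.205 -0.328 0 0 0 0 -1; 0 0 0 0 0 0 -1'|grep pos; python3 - <<'E'
from h import *
go(599.5,-10.5,197,-8.4)
s=snapshot("wrist");im=s["img"][:,:,::-1].copy();u,v=proj(s,(599.2,-10.5,66));print(u,v);cv2.drawMarker(im,(int(u),int(v)),(255,0,255),0,14,1)
cv2.imwrite("pics/w4.png",im)
E
```

```text
tool_pos: [599.0, -8.4, 312.0]
turn first [-0.     0.001  0.002] then shift [0.008 0.02  1.15 ] t 18.4 gap 85.7 [-1.8e+02  1.0e-01 -8.3e+00]
284.79933332309207 219.4369580333833
```

View pics/w4.png

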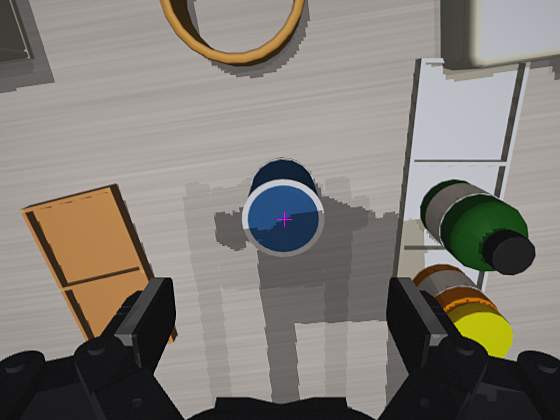

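The mark sits on the blue lid's centre (284,218). The bottle and honey jar stand upright in their cells. Next I descend and grip.

```bash
python3 -m jog '0.005 0.01 0.3 0 0 0 -1; 0 0 0.35 0 0 0 -1; 0 0 0.3 0 0 0 -1; 0 0 0.2 0 0 0 -1; 0 0 0 0 0 0 -1' >/dev/null; python3 -m jog '0 0 0 0 0 0 0; 0 0 0 0 0 0 1;0 0 0 0 0 0 1;0 0 0 0 0 0 1; 0 0 0 0 0 0 1' 40;python3 -m jog '0 0 0 0 0 0 1; 0 0 0 0 0 0 1;0 0 0 0 0 0 1' 40|grep -E 'pos|gap|ft'; python3 -m jog '0 0 -0.3 0 0 0 1; 0 0 -0.3 0 0 0 1; 0 0 -0.3 0 0 0 1; 0 0 -0.3 0 0 0 1; 0 0 -0.15 0 0 0 1'; python3 -c "
from h import *
go(568+70.2,-138-10.4,320,-8.4)"
```

```text
time: 19.7
tool_pos: [599.6, -11.6, 200.1]
tcp_rot: [-180.0, -0.2, -8.4]
ft_force: [-0.3, 0.4, 6.7]
finger_gap: 48.9
grip_force: 41.7
tool_pos: [599.6, -11.6, 200.2]
ft_force: [-1.1, -0.2, 6.5]
finger_gap: 49.0
time: 20.7
tool_pos: [599.1, -11.5, 335.5]
tcp_rot: [-180.0, -0.2, -8.4]
ft_force: [0.8, -1.2, -2.2]
finger_gap: 49.0
grip_force: 41.9
turn first [-0.    -0.003 -0.   ] then shift [0.587 1.297 0.155] t 20.7 gap 49.0 [-180.    -0.2   -8.4]
```

```bash
python3 -m jog '0.139 0.324 0 0 0 0 1; 0.139 0.324 0 0 0 0 1; 0.139 0.324 0 0 0 0 1; 0.139 0.324 0 0 0 0 1; 0 0 0 0 0 0 1'|grep force; python3 -m jog '0 0 0 0 0 0 1'|grep pos; python3 -c "
from h import *
go(635.3,-147.9,206,-8.4)"
```

```text
ft_force: [0.7, 1.2, -2.1]
grip_force: 42.1
tool_pos: [634.4, -147.5, 332.3]
turn first [-0.001  0.001 -0.001] then shift [0.009 0.003 1.263] t 21.45 gap 49.3 [-1.8e+02  1.0e-01 -8.4e+00]
```

```bash
python3 -m jog '0.005 0 0.3 0 0 0 1; 0 0 0.35 0 0 0 1; 0 0 0.3 0 0 0 1; 0 0 0.22 0 0 0 1; 0 0 0.08 0 0 0 1'|grep -E 'pos|ft'; python3 -m jog '0 0 0 0 0 0 1; 0 0 0.01 0 0 0 1; 0 0 0.01 0 0 0 1;0 0 0 0 0 0 1'|grep -E 'pos|ft'; python3 -m jog '0 0 0.01 0 0 0 1; 0 0 0 0 0 0 1;0 0 0 0 0 0 1'|grep -E 'pos|ft'
```

```text
tool_pos: [634.5, -147.0, 206.4]
ft_force: [-0.7, -0.1, -1.8]
tool_pos: [635.4, -148.0, 206.8]
ft_force: [0.5, 0.3, -1.9]
tool_pos: [635.2, -147.9, 205.2]
ft_force: [-0.2, -0.0, -1.6]
```

```bash
python3 -m jog '0 0 0.01 0 0 0 1; 0 0 0 0 0 0 1; 0 0 0 0 0 0 1'|grep -E 'pos|ft'; python3 -m jog '0 0 0.01 0 0 0 1; 0 0 0 0 0 0 1; 0 0 0 0 0 0 1'|grep -E 'pos|ft'
```

```text
tool_pos: [635.2, -148.0, 204.3]
ft_force: [-0.1, 0.3, -1.7]
tool_pos: [635.3, -147.9, 204.3]
ft_force: [-5.0, 1.3, 6.0]
```

```bash
python3 -m jog '0 0 -0.01 0 0 0 1; 0 0 0 0 0 0 0.5; 0 0 0 0 0 0 0; 0 0 0 0 0 0 -1; 0 0 0 0 0 0 -1'|grep -E 'ft|gap'; python3 -m jog '0 0 -0.1 0 0 0 -1; 0 0 -0.3 0 0 0 -1; 0 0 -0.4 0 0 0 -1; 0 0 -0.3 0 0 0 -1; 0 0 0 0 0 0 -1'|grep -E 'pos|ft';python3 -m jog '0 0 0 0 0 -0.116 -1; 0 0 0 0 0 -0.116 -1; 0 0 0 0 0 0 -1'|grep rot; python3 -c "
from h import *
go(607.5,326.8,320,5.5)"
```

```text
ft_force: [0.6, -0.0, -0.1]
finger_gap: 82.3
tool_pos: [636.4, -148.3, 319.0]
ft_force: [0.0, -0.8, 0.1]
tcp_rot: [-180.0, 0.1, 5.5]
turn first [-0.001  0.001 -0.001] then shift [ 0.183 -4.751 -0.069] t 25.32 gap 85.3 [-1.8e+02  1.0e-01  5.5e+00]
```

```bash
python3 -m jog '0.015 -0.396 0 0 0 0 -1; 0.015 -0.396 0 0 0 0 -1; 0.015 -0.396 0 0 0 0 -1; 0.015 -0.396 0 0 0 0 -1' >/dev/null;python3 -m jog '0.015 -0.396 0 0 0 0 -1; 0.015 -0.396 0 0 0 0 -1; 0.015 -0.396 0 0 0 0 -1; 0.015 -0.396 0 0 0 0 -1' >/dev/null; python3 -m jog '0.015 -0.396 0 0 0 0 -1; 0.015 -0.396 0 0 0 0 -1; 0.015 -0.396 0 0 0 0 -1; 0.015 -0.396 0 0 0 0 -1;0 0 0 0 0 0 -1'|grep pos;python3 -m jog '0 0 0 0 0 0 -1'|grep pos; python3 - <<'E'
from h import *
go(607.5,326.8,197,5.5)
s=snapshot("wrist");im=s["img"][:,:,::-1].copy();u,v=proj(s,(607.3,326.6,68));print(u,v);cv2.drawMarker(im,(int(u),int(v)),(255,0,255),0,14,1)
cv2.imwrite("pics/w5.png",im)
E
```

```text
tool_pos: [606.6, 329.6, 313.3]
tool_pos: [607.4, 326.5, 313.5]
turn first [ 0.001  0.001 -0.001] then shift [ 1.000e-03 -3.000e-03  1.165e+00] t 27.07 gap 85.3 [1.8e+02 1.0e-01 5.4e+00]
280.5843321553701 220.9752797961164
```

View pics/w5.png

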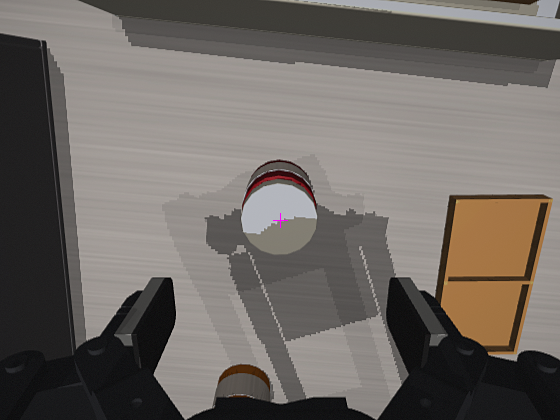

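The mark is on the white lid (279,218), and the kraft divider runs from (447,278) to (531,282).

```bash
python3 - <<'E'
from h import *
w=snapshot("wrist");D=[atz(w,u,v,12) for u,v in((446,278),(532,283))];print(D,np.mean(D,0))
C=[atz(w,u,v,12)[:2].round(1) for u,v in((451,195),(552,198))];print(C)
E
python3 -m jog '0 0 0.3 0 0 0 -1; 0 0 0.35 0 0 0 -1; 0 0 0.3 0 0 0 -1; 0 0 0.21 0 0 0 -1; 0 0 0 0 0 0 -1' >/dev/null; python3 -m jog '0 0 0 0 0 0 0; 0 0 0 0 0 0 1;0 0 0 0 0 0 1;0 0 0 0 0 0 1; 0 0 0 0 0 0 1' 40 |grep pos;python3 -m jog '0 0 0 0 0 0 1; 0 0 0 0 0 0 1;0 0 0 0 0 0 1' 40|grep -E 'pos|gap|ft'; python3 -m jog '0 0 -0.3 0 0 0 1; 0 0 -0.3 0 0 0 1; 0 0 -0.3 0 0 0 1; 0 0 -0.3 0 0 0 1; 0 0 -0.15 0 0 0 1'; python3 -c "
from h import *
go(547+35.3,147+3.4,320,5.5)"
```

```text
[array([548.88624041, 183.44183268,  12.        ]), array([550.97064392, 111.31409784,  12.        ])] [549.92844216 147.37796526  12.        ]
[array([619.5, 196.5]), array([624.4, 118.8])]
tool_pos: [608.5, 327.3, 200.5]
tool_pos: [608.4, 327.3, 200.5]
ft_force: [0.1, 0.1, 6.4]
finger_gap: 48.8
time: 29.42
tool_pos: [607.9, 327.0, 335.5]
tcp_rot: [-180.0, -0.1, 5.5]
ft_force: [0.2, -0.4, -2.1]
finger_gap: 48.6
grip_force: 42.3
turn first [-0.001 -0.002  0.   ] then shift [-0.424  1.733  0.155] t 29.43 gap 48.6 [-1.8e+02 -1.0e-01  5.5e+00]
```

```bash
python3 -m jog '-0.083 0.347 0 0 0 0 1; -0.083 0.347 0 0 0 0 1; -0.083 0.347 0 0 0 0 1; -0.083 0.347 0 0 0 0 1; -0.083 0.347 0 0 0 0 1'>/dev/null; python3 -m jog '0 0 0 0 0 0 1;0 0 0 0 0 0 1'|grep pos; python3 -m jog '0.005 0 0.3 0 0 0 1; 0 0 0.35 0 0 0 1; 0 0 0.3 0 0 0 1; 0 0 0.22 0 0 0 1; 0 0 0.08 0 0 0 1'|grep -E 'pos|ft'; python3 -m jog '0 0 0 0 0 0 1; 0 0 0.01 0 0 0 1; 0 0 0.01 0 0 0 1;0 0 0 0 0 0 1'|grep -E 'pos|ft'; python3 -m jog '0 0 0.01 0 0 0 1; 0 0 0 0 0 0 1;0 0 0 0 0 0 1'|grep -E 'pos|ft'
```

```text
tool_pos: [582.8, 150.3, 332.7]
tool_pos: [582.5, 151.2, 206.0]
ft_force: [0.6, -0.4, -3.5]
tool_pos: [583.6, 150.2, 206.8]
ft_force: [0.1, -0.9, -2.9]
tool_pos: [583.4, 150.1, 205.2]
ft_force: [0.6, -0.4, -2.7]
```

```bash
python3 -m jog '0 0 0.01 0 0 0 1; 0 0 0 0 0 0 1; 0 0 0 0 0 0 1'|grep -E 'pos|ft'; python3 -m jog '0 0 0.01 0 0 0 1; 0 0 0 0 0 0 1; 0 0 0 0 0 0 1'|grep -E 'pos|ft'
```

```text
tool_pos: [583.5, 150.2, 204.5]
ft_force: [-2.1, -0.3, 2.5]
tool_pos: [583.5, 150.2, 204.5]
ft_force: [-6.4, -1.0, 11.0]
```

```bash
python3 -m jog '0 0 -0.01 0 0 0 1; 0 0 0 0 0 0 0.5; 0 0 0 0 0 0 0; 0 0 0 0 0 0 -1; 0 0 0 0 0 0 -1'|grep -E 'ft|gap'; python3 -m jog '0 0 -0.1 0 0 0 -1; 0 0 -0.3 0 0 0 -1; 0 0 -0.4 0 0 0 -1; 0 0 -0.3 0 0 0 -1; 0 0 0 0 0 0 -1'|grep -E 'pos|ft';python3 -m jog '0 0 0 0 0 -0.072 -1; 0 0 0 0 0 0 -1'|grep rot; python3 -c "
from h import *
go(385,-330,320,9.8)"
```

```text
ft_force: [-0.2, -0.4, 0.8]
finger_gap: 82.3
tool_pos: [584.7, 150.4, 318.7]
ft_force: [0.9, -0.6, -0.6]
tcp_rot: [-180.0, 0.1, 9.8]
turn first [-0.     0.001 -0.   ] then shift [-2.769  4.394 -0.066] t 34.05 gap 85.2 [-1.8e+02  1.0e-01  9.8e+00]
```

```bash
python3 -m jog '-0.198 0.314 0 0 0 0 -1; -0.198 0.314 0 0 0 0 -1; -0.198 0.314 0 0 0 0 -1; -0.198 0.314 0 0 0 0 -1; -0.198 0.314 0 0 0 0 -1'>/dev/null; python3 -m jog '-0.198 0.314 0 0 0 0 -1; -0.198 0.314 0 0 0 0 -1; -0.198 0.314 0 0 0 0 -1; -0.198 0.314 0 0 0 0 -1; -0.198 0.314 0 0 0 0 -1'>/dev/null; python3 -m jog '-0.198 0.314 0 0 0 0 -1; -0.198 0.314 0 0 0 0 -1; -0.198 0.314 0 0 0 0 -1; -0.198 0.314 0 0 0 0 -1; 0 0 0 0 0 0 -1'>/dev/null;python3 -m jog '0 0 0 0 0 0 -1'|grep pos; python3 - <<'E'
from h import *
go(391.5,-330,197,9.8)
s=snapshot("wrist");im=s["img"][:,:,::-1].copy();u,v=proj(s,(391.5,-330,66));print(u,v);cv2.drawMarker(im,(int(u),int(v)),(255,0,255),0,14,1)
cv2.imwrite("pics/w6.png",im)
E
```

```text
tool_pos: [385.1, -329.9, 313.6]
turn first [-0.001  0.    -0.001] then shift [0.063 0.012 1.166] t 36.05 gap 85.4 [-179.9    0.     9.7]
283.49027218967996 210.2735901355427
```

View pics/w6.png

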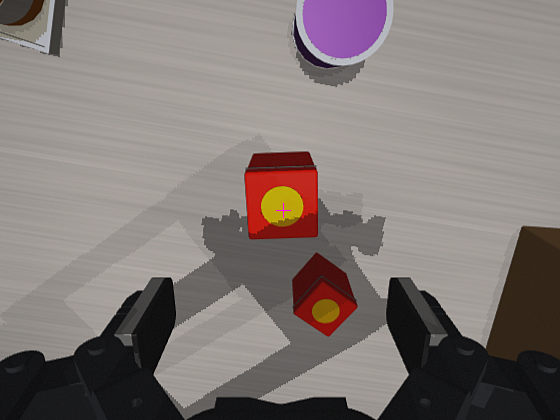

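The spice tin's dot is at (282,206), so the true x is about 393. Its sides line up with the fingers, and the small decoy (325,305) is clear.

```bash
python3 -m jog '0.075 0.012 0 0 0 0 -1; 0 0 0.4 0 0 0 -1; 0 0 0.4 0 0 0 -1; 0 0 0.26 0 0 0 -1; 0 0 0.1 0 0 0 -1' |grep -E 'pos|ft'; python3 -m jog '0 0 0 0 0 0 -1; 0 0 0 0 0 0 0; 0 0 0 0 0 0 1;0 0 0 0 0 0 1;0 0 0 0 0 0 1' 40 |grep pos;python3 -m jog '0 0 0 0 0 0 1; 0 0 0 0 0 0 1;0 0 0 0 0 0 1;0 0 0 0 0 0 1' 40; python3 -m jog '0 0 -0.3 0 0 0 1; 0 0 -0.3 0 0 0 1; 0 0 -0.3 0 0 0 1; 0 0 -0.3 0 0 0 1; 0 0 -0.15 0 0 0 1'; python3 -m jog '0 0 0 0 0 0.072 1; 0 0 0 0 0 0 1'|grep rot; python3 -c "
from h import *
go(548-35.3,147-3.4,320,5.5)"
```

```text
tool_pos: [392.8, -328.9, 196.4]
ft_force: [0.1, 1.0, 0.3]
tool_pos: [393.2, -330.6, 199.5]
time: 37.85
tool_pos: [393.2, -330.6, 199.5]
tcp_rot: [179.9, -0.1, 9.8]
ft_force: [-0.3, 1.9, 6.2]
finger_gap: 43.8
grip_force: 40.2
time: 38.48
tool_pos: [393.0, -330.5, 335.2]
tcp_rot: [179.9, -0.1, 9.8]
ft_force: [-0.9, -1.1, -1.4]
finger_gap: 44.0
grip_force: 41.3
tcp_rot: [-180.0, 0.0, 5.5]
turn first [-0.001  0.     0.   ] then shift [ 1.649 -4.599  0.127] t 38.73 gap 44.3 [-180.     0.     5.5]
```

```bash
python3 -m jog '0.127 -0.354 0 0 0 0 1; 0.127 -0.354 0 0 0 0 1; 0.127 -0.354 0 0 0 0 1; 0.127 -0.354 0 0 0 0 1; 0.127 -0.354 0 0 0 0 1'>/dev/null; python3 -m jog '0.127 -0.354 0 0 0 0 1; 0.127 -0.354 0 0 0 0 1; 0.127 -0.354 0 0 0 0 1; 0.127 -0.354 0 0 0 0 1; 0.127 -0.354 0 0 0 0 1'>/dev/null; python3 -m jog '0.127 -0.354 0 0 0 0 1; 0.127 -0.354 0 0 0 0 1; 0.127 -0.354 0 0 0 0 1; 0 0 0 0 0 0 1; 0 0 0 0 0 0 1'; python3 -c "
from h import *
go(548-35.3,147-3.4,205,5.5)"
```

```text
time: 40.6
tool_pos: [512.7, 143.5, 332.3]
tcp_rot: [180.0, 0.1, 5.6]
ft_force: [0.4, -0.1, -0.5]
finger_gap: 44.2
grip_force: 41.5
turn first [0.001 0.002 0.001] then shift [-0.000e+00 -1.000e-03  1.273e+00] t 40.6 gap 44.2 [1.8e+02 1.0e-01 5.6e+00]
```

```bash
python3 -m jog '0 0 0.3 0 0 0 1; 0 0 0.35 0 0 0 1; 0 0 0.3 0 0 0 1; 0 0 0.22 0 0 0 1; 0 0 0.1 0 0 0 1'|grep -E 'pos|ft'; python3 -m jog '0 0 0 0 0 0 1; 0 0 0.01 0 0 0 1;0 0 0 0 0 0 1;0 0 0 0 0 0 1'|grep -E 'pos|ft'; python3 -m jog '0 0 0.01 0 0 0 1; 0 0 0 0 0 0 1;0 0 0 0 0 0 1'|grep -E 'pos|ft'; python3 -m jog '0 0 0.01 0 0 0 1; 0 0 0 0 0 0 1;0 0 0 0 0 0 1'|grep -E 'pos|ft'
```

```text
tool_pos: [512.2, 142.5, 204.5]
ft_force: [-0.3, -0.1, -0.9]
tool_pos: [513.4, 143.9, 205.9]
ft_force: [-0.5, -0.7, -1.4]
tool_pos: [513.0, 143.7, 204.1]
ft_force: [-0.6, 1.3, -2.9]
tool_pos: [513.2, 143.8, 203.6]
ft_force: [-2.2, -0.5, 4.6]
```

Contact at the expected height. Next I release, lift clear and move aside for a final look.

```bash
python3 -m jog '0 0 -0.005 0 0 0 1; 0 0 0 0 0 0 0.5; 0 0 0 0 0 0 0; 0 0 0 0 0 0 -1; 0 0 0 0 0 0 -1'|grep -E 'ft|gap'; python3 -m jog '0 0 -0.1 0 0 0 -1; 0 0 -0.3 0 0 0 -1; 0 0 -0.4 0 0 0 -1; 0 0 -0.4 0 0 0 -1; 0 0 -0.4 0 0 0 -1'|grep -E 'pos|ft';python3 -m jog '-0.3 0 -0.2 0 0 0 -1; -0.3 0 0 0 0 0 -1; -0.3 0 0 0 0 0 -1; 0 0 0 0 0 0 -1; 0 0 0 0 0 0 -1'; python3 - <<'E'
from h import *
a,b=snapshot("top"),snapshot("scene")
c=lambda s,x,y,w,h,k:cv2.resize(s["img"][y:y+h,x:x+w,::-1],None,fx=k,fy=k)
cv2.imwrite("pics/f.png",np.vstack([c(a,100,110,370,150,2),c(b,120,90,370,150,2)[:, :740],]))
cv2.imwrite("pics/g.png",c(b,130,130,300,220,2.5))
E
```

```text
ft_force: [-0.9, 0.3, 0.3]
finger_gap: 78.4
tool_pos: [512.9, 143.7, 365.9]
ft_force: [0.9, -0.3, 0.3]
time: 44.35
tool_pos: [423.8, 135.2, 384.5]
tcp_rot: [-180.0, -0.1, 5.5]
ft_force: [0.9, -0.7, -0.4]
finger_gap: 85.3
grip_force: 0.0
```

View pics/f.png

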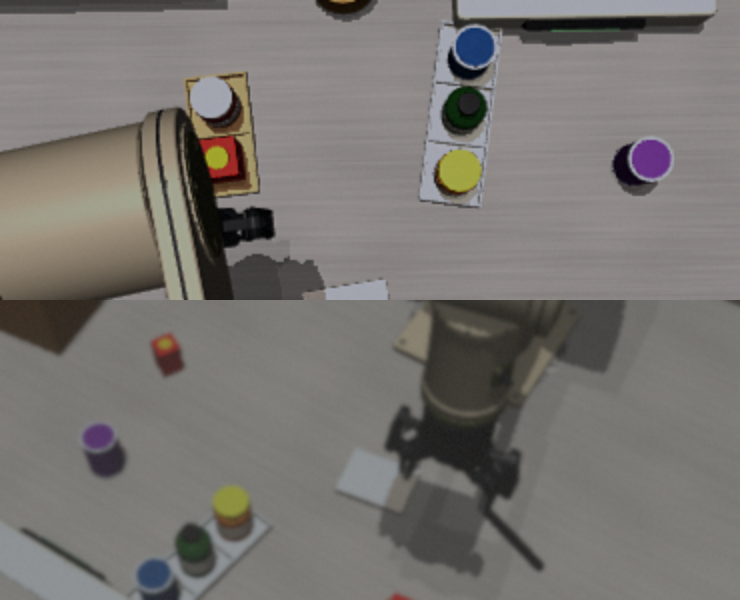

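View pics/g.png

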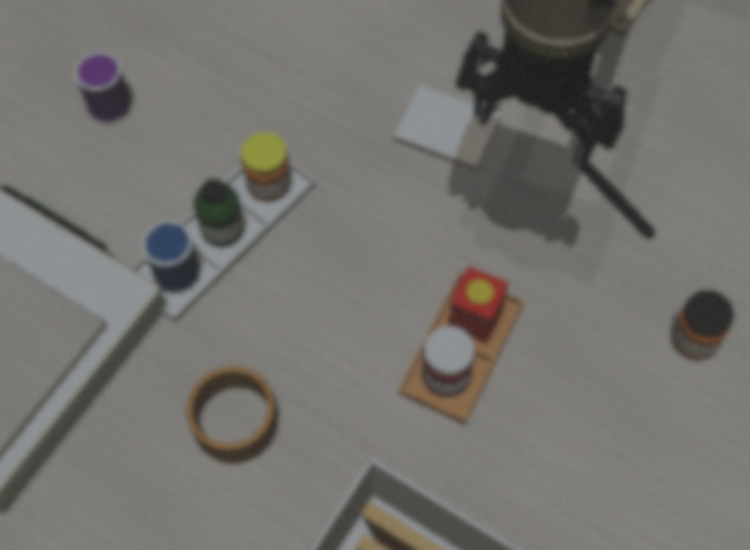

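All five stand upright in their cells: blue, oil and honey at (170,255), (218,212) and (265,165), spice and jam at (478,305) and (448,360). The syrup jar and the purple tin are untouched.

```bash
python3 -c "
from bench import *
print(hand_in())"
```

```text
the job is handed in; nothing more can be done
None
```

The job is handed in: both gift packs are made up, with all five items upright in their cells and the syrup jar and purple tin left where they stood, at about 44 s of the 122 s limit.

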